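# Load ring weights on a dial scale to the green band

## Task

Make up the weight on the dial scale: take the steel ring weights from the blue tray one at a time and press each fully home on a peg of the scale, past its spring balls, until the needle rests in the green band, then stop. Press with feeling so that the needle never swings into the red; leave the rings you do not need lying flat in the blue tray and the other things on the bench alone.

Things in the scene. Friction and masses are not known exactly. Their poses are not given: they have to be found in the camera images.
- scale: grey dial scale, fixed to the bench, foot 110 x 200 x 44 mm, origin on the bench under the middle of its aluminium tray. Its own -x side carries the round dial (100 mm, sloping 45 degrees towards -x and up; it lies 65 to 140 mm from the origin and reaches 86 mm height); own y runs along the row of three pegs.
- tray: the scale's aluminium tray, 90 mm in x, 220 mm in y, 6 mm thick; origin in the middle of its top, about 105 mm high when the needle is at 0; axes as the scale's. Moves straight down on a spring of 500 N/m, 52 mm at most. Its own weight differs from run to run, so the needle starts between 0 and 0.25 rad.
- peg1 (a point): foot of the right-hand peg (own -y, 66 mm from the middle one), like peg2
- peg2 (a point): foot of the middle peg, on its axis at the tray's top, moving with it. Steel peg, 18 mm diameter, 19 mm high, nose tapered to 9 mm. Three brass spring balls, 6.5 mm up, stick out to a 23.4 mm circle. A ring meets them with its underside about 9 mm up; 5 to 9 N pushes it past, then it snaps under them, the force drops at once and it lies flat on the tray; more pressing only sinks the tray.
- peg3 (a point): foot of the left-hand peg (own +y, 66 mm from the middle one), like peg2
- needle (a joint): black needle on the dial, rad; grows clockwise (as the robot sees it) with the load: 60 rad per m of tray travel, so 0.12 rad per newton on the tray, about 0.21 rad per ring. 0 points left. Green band 0.53 to 0.81; the red zone (overload) begins at 2.4. The needle also shows what the gripper presses.
- ring_tray: shallow blue plastic tray fixed to the bench, 110 mm in own x, 290 mm in own y, rim 10 mm high, floor 3 mm thick; origin under its centre. The rings lie in a row along its own y, about 70 mm apart. Further back on the bench, between it and the scale, stands a toggle clamp with a tall upright red lever: pass in front of it.
- ring1: steel ring weight, about 0.18 kg, 46 mm outside diameter, 16 mm high, lying flat, right way up; origin at the centre of its underside. Hole 21 mm across in the lowest 3 mm (the lip), 26 mm above that.
- ring2: steel ring weight, about 0.18 kg, 46 mm outside diameter, 16 mm high, lying flat, right way up; origin at the centre of its underside. Hole 21 mm across in the lowest 3 mm (the lip), 26 mm above that.
- ring3: steel ring weight, about 0.18 kg, 46 mm outside diameter, 16 mm high, lying flat, right way up; origin at the centre of its underside. Hole 21 mm across in the lowest 3 mm (the lip), 26 mm above that.
- ring4: steel ring weight, about 0.18 kg, 46 mm outside diameter, 16 mm high, lying flat, right way up; origin at the centre of its underside. Hole 21 mm across in the lowest 3 mm (the lip), 26 mm above that.
- glue_bottle: white glue bottle with orange cap, 47 mm across, 146 mm high, standing; bystander; origin under its centre
- pliers: pliers with orange handles, 63 x 156 x 14 mm, lying; bystander; origin under its centre
- sanding_block: brown sanding block, 58 x 91 x 34 mm; bystander; origin under its centre
- tape_roll_b: roll of white tape lying flat, 98 mm across, 24 mm high; bystander; origin under its centre
Things that resemble listed ones, but are neither listed nor needed, are in the scene too. Leave any brown look-alike of the ring3 alone. Leave any turquoise look-alike of the ring2 alone.

How it is judged (in metres and radians):
On the way, in this order (a step that is already met when the one before it is completed fails the run):
1. a first ring is fully home on a peg and let go ((distance between any of ring1, ring2, ring3, ring4 and peg1 below 0.0045 m or distance between any of ring1, ring2, ring3, ring4 and peg2 below 0.0045 m or distance between any of ring1, ring2, ring3, ring4 and peg3 below 0.0045 m) and contact force between the fingers and anything else below 0.3 N), for 0.2 s.
2. a second ring is fully home on another peg and let go (((distance between any of ring1, ring2, ring3, ring4 and peg1 below 0.0045 m and distance between any of ring1, ring2, ring3, ring4 and peg2 below 0.0045 m) or (distance between any of ring1, ring2, ring3, ring4 and peg1 below 0.0045 m and distance between any of ring1, ring2, ring3, ring4 and peg3 below 0.0045 m) or (distance between any of ring1, ring2, ring3, ring4 and peg2 below 0.0045 m and distance between any of ring1, ring2, ring3, ring4 and peg3 below 0.0045 m)) and contact force between the fingers and anything else below 0.3 N), for 0.2 s.
At the end, for the whole second after the job is handed in: The needle rests in the green band (0.53 to 0.81 rad) with the fingers off everything; at least two rings are on the scale, every ring on it fully home (underside centre within 4.5 mm of a peg's foot), and every other ring lies flat on the floor of the blue tray (all of step 2 and value of joint needle between 0.53 and 0.81 rad and velocity of joint needle between -0.1 and 0.1 rad/s and (distance between ring1 and peg1 below 0.0045 m or distance between ring1 and peg2 below 0.0045 m or distance between ring1 and peg3 below 0.0045 m or (height (world z) of ring1 below 0.006 m and angle between ring1's own z axis and vertical below 0.1 rad and not (x of ring1 in the frame of ring_tray above 0.035 m or x of ring1 in the frame of ring_tray below -0.035 m or y of ring1 in the frame of ring_tray above 0.125 m or y of ring1 in the frame of ring_tray below -0.125 m))) and (distance between ring2 and peg1 below 0.0045 m or distance between ring2 and peg2 below 0.0045 m or distance between ring2 and peg3 below 0.0045 m or (height (world z) of ring2 below 0.006 m and angle between ring2's own z axis and vertical below 0.1 rad and not (x of ring2 in the frame of ring_tray above 0.035 m or x of ring2 in the frame of ring_tray below -0.035 m or y of ring2 in the frame of ring_tray above 0.125 m or y of ring2 in the frame of ring_tray below -0.125 m))) and (distance between ring3 and peg1 below 0.0045 m or distance between ring3 and peg2 below 0.0045 m or distance between ring3 and peg3 below 0.0045 m or (height (world z) of ring3 below 0.006 m and angle between ring3's own z axis and vertical below 0.1 rad and not (x of ring3 in the frame of ring_tray above 0.035 m or x of ring3 in the frame of ring_tray below -0.035 m or y of ring3 in the frame of ring_tray above 0.125 m or y of ring3 in the frame of ring_tray below -0.125 m))) and (distance between ring4 and peg1 below 0.0045 m or distance between ring4 and peg2 below 0.0045 m or distance between ring4 and peg3 below 0.0045 m or (height (world z) of ring4 below 0.006 m and angle between ring4's own z axis and vertical below 0.1 rad and not (x of ring4 in the frame of ring_tray above 0.035 m or x of ring4 in the frame of ring_tray below -0.035 m or y of ring4 in the frame of ring_tray above 0.125 m or y of ring4 in the frame of ring_tray below -0.125 m)))); the robot touches nothing.
It fails at once if the needle swings into the red (past 2.4 rad): the scale is overloaded (value of joint needle above 2.4 rad).
It fails at once if the glue bottle is moved by more than 20 mm (distance of glue_bottle from where it was at the start of the episode above 0.02 m).
It fails at once if the pliers is moved by more than 20 mm (distance of pliers from where it was at the start of the episode above 0.02 m).
It fails at once if the sanding block is moved by more than 20 mm (distance of sanding_block from where it was at the start of the episode above 0.02 m).
It fails at once if the tape roll is moved by more than 20 mm (distance of tape_roll_b from where it was at the start of the episode above 0.02 m).
It also fails if it takes over 72 s, if anything falls off the work surface, if the arm or the gripper's body presses on something with over 40 N, if the wrist force passes 120 N, or if a joint passes its speed limit or range.

## Robot

A 7-joint arm with a two-finger parallel gripper is mounted at the origin on a cart in front of the work surface, level with it; the furniture and walls round the work are solid. World frame = base frame: x ahead of the robot, y to its left, z up, the work surface at z = 0. Lengths are in mm, angles in rad, forces in N, time in s.
With the tool pointing down it reaches from about 425 to 925 mm from the base axis. Payload 6.8 kg.
Tool frame: the origin (TCP) lies between the finger pads; the fingertips stand tcp_to_tips ahead of it and the grasp point (between the pads) lies 8 mm behind it (tcp_to_tips is the distance from the TCP to the fingertips, in mm); z points along the fingers, y is the line along which they close (so a half turn about z gives the same grasp; the last joint's range is limited). The gripper opens to 85 mm and grips with 20 to 120 N. Pads are 22 mm wide; open, the fingers measure 114 mm over their backs; the gripper's body (76 mm by 85 mm) begins 54 mm behind the grasp point. The pads swing forward as they close: fully open they stand 13 mm farther back than shut.
Start: joints at [0.995, 0.477, 0.022, 1.555, -0.011, 1.109, -0.083], TCP at [304.384, -602.492, 242.308] pointing down, gripper open.
Joint ranges: [-2.96, 2.96], [-0.34, 2.1], [-1.41, 1.46], [0.24, 2.44], [-1.37, 4.51], [0.17, 1.92], [-2.96, 2.96]. Speed limits (rad/s): [2.39, 2.39, 3.14, 3.14, 3.14, 3.14, 3.14].

## Interface

Orientations are given as a unit quaternion [w, x, y, z].
In Python, from bench import * gives the robot as it stands.
- The arm moves only by the tool move_arm, never from a script. Its argument "commands" is a list of rows, each an object of numbers: "dx", "dy", "dz": the shift along the world's x, y, z in m; "roll": the turn about the world's z in rad; "gripper": the opening in per cent of the stroke, from 0 (shut) to 100 (fully open). A call has 1 to 20 rows; each row is the pose to reach, as a shift and turn from the pose commanded when the call began; what a row does not reach only later rows make up. A row lasts 1/8 s, in which the tool goes at most 62.5 mm and 10.7 degrees, less where a joint would pass 70% of its speed; a pose out of reach is approached as far as the arm can. A call with a gripper value outside its range is refused whole. The fingers move at their own pace and stop on an object; "newtons" is the grip in N (left out, the last holds). Time passes only in rows, so rows that repeat a pose let the fingers close. It gives the time, the measured TCP pose, the force, the opening and the grip force at its end, in the units of the state.
- state(): the state, without advancing time (a new reading comes with each control period).
- read_camera(name): name is "scene" or "top" or "wrist"; returns a dict with "image" (480x640x3 uint8, blue, green, red), "K" (3x3 intrinsics, pixels), "world_to_cam" (4x4, takes a point from world to camera coordinates). Camera axes: x right, y up, looking along -z (the intrinsics and any distortion apply to the point x, -y, -z); pixel columns grow to the right and rows downward; lengths in mm; the calibration is good to about 2 mm. A picture is of the moment at which its call begins. There is no depth.
- close_job(): hands the job in; it is judged then, once.
Trained networks look in a picture, given as the dict that the camera call returned (one of the last four; its "shot" number tells which), for a name from the list of things; names that differ only in an ending like _2 or _b are one class to them, and where a whole thing is asked for, a point or a joint stands for the part that bears it (a point fixed in the world has none). Each returns a list of dicts, best first, with "p" (0 to 1); they miss things now and then, are a little off and sometimes report something else, mostly with a low value. They report only what shows in the picture. A call takes as long as a camera call. They do not tell look-alikes from the thing itself.
- recognise(label, picture): "at" ([x, y, z] in mm, in world coordinates, good to about 4 mm: the middle of the surface that is visible of it).
- cut_out(label, picture): "region" (480x640 bool, what is visible of it).
- mark_of(label, picture): "at" ([x, y, z] in mm, in world coordinates, good to about 4 mm: a listed point, or the origin of a listed thing).
The state is a dict: "t": time; "q": joint angles; "joint_velocities": joint speeds; "tau": joint torques, N m; "tool_pos": TCP position; "tool_rot": TCP orientation; "force": force on the tool from outside, world axes, zero at the start; "torque": the same for the moment, N m; "opening": finger opening in mm; "grasp_force": force on a finger pad.
Only numpy, scipy, OpenCV 4.12 (cv2) and the standard library are available. Lean on these libraries where they do the work, as an engineer would, in place of code of your own. Each camera call takes 0.05 s, during which the arm holds its last target. There are 200 camera calls.

## Working session

There is one attempt and no reset: what is moved stays moved. The work goes in short steps, Python scripts to look and compute and a tool call to move; the robot and the scene stay as the last step left them, time stands still between calls to the robot, and variables do not carry over. Pictures are saved under pics/ and viewed, at most 10 in all, crops included, and the job is handed in when it is done.

Besides the shell and the picture viewer there is one more tool, called after ">>>" as a command line: name --argument value ..., lists and objects as JSON in quotes. move_arm: Moves the arm, as the interface text tells. Its arguments: {"type":"object","properties":{"commands":{"type":"array","items":{"type":"object","properties":{"dx":{"type":"number"},"dy":{"type":"number"},"dz":{"type":"number"},"roll":{"type":"number"},"gripper":{"type":"number"}}}},"newtons":{"type":"number"}},"required":["commands"]}

```bash
mkdir -p pics; ls; python3 - <<'E'
from bench import *
import cv2
s=state(); print({k:s[k] for k in('t','tool_pos','tool_rot','force','opening')}); print([k for k in s])
for n in('scene','top'):
    p=read_camera(n); cv2.imwrite(f'pics/{n}1.png',p['image'])
    for l in ('scale','tray','peg1','peg2','peg3','ring_tray','ring1','glue_bottle','tape_roll_b'):
        print(n,l,[([round(float(v)) for v in d['at']],round(d['p'],2)) for d in mark_of(l,p)[:7]])
E
```

```text
pics
{'t': 0.0, 'tool_pos': array([ 304.07156258, -601.99284236,  241.31876252]), 'tool_rot': array([-8.62483960e-04,  9.72769005e-01,  2.31774957e-01, -2.97300609e-04]), 'force': array([-0.81221068, -0.39945583,  0.20299547]), 'opening': 85.37447047861428}
['t', 'q', 'joint_velocities', 'tau', 'tool_pos', 'tool_rot', 'force', 'torque', 'grasp_force', 'opening']
scene scale [([482, -221, 2], 0.66)]
scene tray [([486, -223, 102], 0.97)]
scene peg1 [([500, -285, 105], 0.95), ([467, -163, 106], 0.68), ([483, -227, 106], 0.65)]
scene peg2 [([500, -285, 105], 0.95), ([467, -163, 106], 0.68), ([483, -227, 106], 0.65)]
scene peg3 [([500, -285, 105], 0.95), ([467, -163, 106], 0.68), ([483, -227, 106], 0.65)]
scene ring_tray [([490, 238, -3], 0.67)]
scene ring1 [([376, 299, 1], 0.83), ([372, 223, 2], 0.77), ([363, 107, 3], 0.73), ([471, -162, 106], 0.69), ([478, 341, 0], 0.57), ([497, 208, 2], 0.53), ([478, 137, 5], 0.48)]
scene glue_bottle [([677, 334, 1], 0.72)]
scene tape_roll_b [([494, -483, 1], 0.73)]
top scale [([483, -223, -3], 0.76)]
top tray [([481, -226, 107], 0.7), ([647, -442, 2], 0.61), ([501, 277, 3], 0.6)]
top peg1 [([486, -222, 109], 0.91), ([472, -158, 106], 0.9), ([503, -288, 109], 0.76)]
top peg2 [([486, -222, 109], 0.91), ([472, -158, 106], 0.9), ([503, -288, 109], 0.76)]
top peg3 [([486, -222, 109], 0.91), ([472, -158, 106], 0.9), ([503, -288, 109], 0.76)]
top ring_tray [([489, 240, 1], 0.68)]
top ring1 [([368, 219, 0], 0.8), ([504, 276, 4], 0.71), ([480, 137, 3], 0.62), ([478, 342, 5], 0.6), ([375, 303, 1], 0.57), ([494, 206, 3], 0.53)]
top glue_bottle [([673, 333, 3], 0.64)]
top tape_roll_b [([497, -481, 0], 0.77), ([473, -160, 103], 0.42)]
```

View pics/scene1.png

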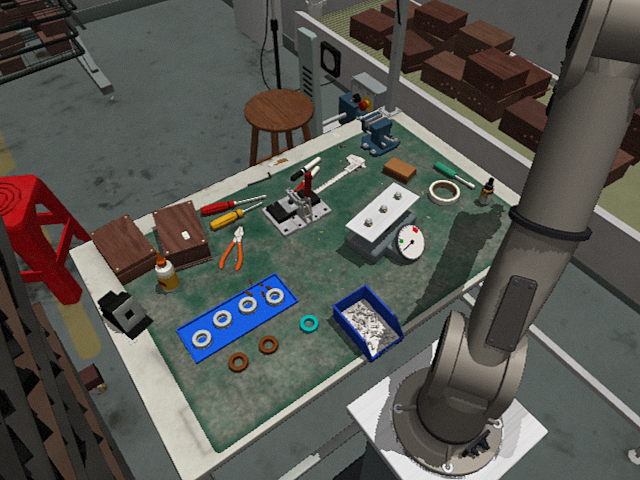

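View pics/top1.png

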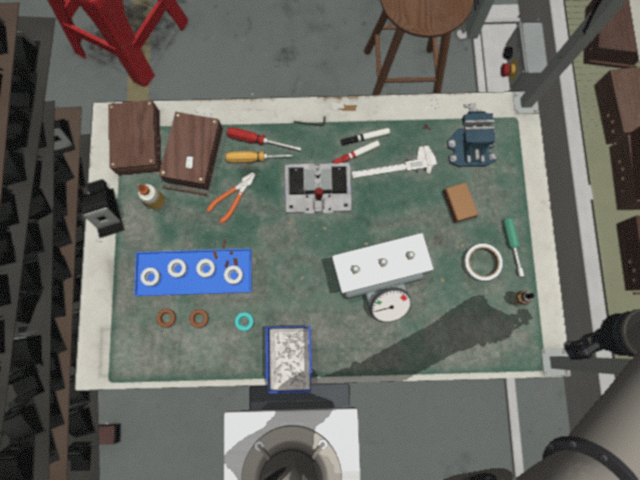

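The networks agree with both pictures. The four white rings are in the blue tray (top view, row ~270), the clamp is at (318,190) and the scale at (383,265). The look-alikes in front are brown and turquoise. Next I move above the ring tray, with the closing direction along x.

>>> move_arm --commands '[{"dx":0.05,"dy":0.06,"dz":0.03,"roll":0.15},{"dx":0.1,"dy":0.12,"dz":0.03,"roll":0.3},{"dx":0.15,"dy":0.18,"dz":0.03,"roll":0.45},{"dx":0.17,"dy":0.24,"dz":0.03,"roll":0.6},{"dx":0.17,"dy":0.3,"dz":0.03,"roll":0.75},{"dx":0.17,"dy":0.36,"dz":0.03,"roll":0.9},{"dx":0.17,"dy":0.42,"dz":0.03,"roll":1.0},{"dx":0.17,"dy":0.48,"dz":0.03,"roll":1.1},{"dx":0.17,"dy":0.54,"dz":0.03,"roll":1.1},{"dx":0.17,"dy":0.6,"dz":0.03,"roll":1.1},{"dx":0.17,"dy":0.66,"dz":0.03,"roll":1.1},{"dx":0.17,"dy":0.72,"dz":0.03,"roll":1.1},{"dx":0.17,"dy":0.78,"dz":0.03,"roll":1.1},{"dx":0.17,"dy":0.84,"dz":0.03,"roll":1.1},{"dx":0.17,"dy":0.9,"dz":0.03,"roll":1.1},{"dx":0.17,"dy":0.9,"dz":0.03,"roll":1.1},{"dx":0.17,"dy":0.9,"dz":0.03,"roll":1.1},{"dx":0.17,"dy":0.9,"dz":0.03,"roll":1.1}]'

```text
invalid input at $.commands[0]: expected keys dx, dy, dz, roll, gripper
```

```bash
cat > h.py <<'E'
from bench import *
import bench,cv2,numpy as np
def pix(p,X):
    c=p['world_to_cam']@np.append(X,1.); u=p['K']@np.array([c[0],-c[1],-c[2]]); return u[:2]/u[2]
def ray(p,uv,z):
    R=p['world_to_cam'][:3,:3];t=p['world_to_cam'][:3,3];o=-R.T@t
    d=np.linalg.inv(p['K'])@np.array([uv[0],uv[1],1.]); d=R.T@np.array([d[0],-d[1],-d[2]])
    return o+d*(z-o[2])/d[2]
def show(l,p,n=6,f=mark_of): print(l,[([round(float(v),1) for v in d['at']],round(d['p'],2)) for d in f(l,p)[:n]])
E
python3 - <<'E'
from h import *
s=state(); print(s['t'],s['tool_pos'],s['tool_rot'],[k for k in dir(bench) if k[0]!='_'], getattr(bench,'tcp_to_tips',None))
p=read_camera('wrist'); cv2.imwrite('pics/w1.png',p['image'])
show('ring1',p); show('ring_tray',p)
E
```

```text
1.0 [ 304.37889314 -602.50442402  242.33357611] [3.07020649e-05 9.72774849e-01 2.31752220e-01 1.55925486e-05] ['PlanningError', 'close_job', 'cut_out', 'mark_of', 'read_camera', 'recognise', 'state', 'tcp_to_tips'] 11.0
ring1 []
ring_tray []
```

>>> move_arm --commands '[{"dx":0.05,"dy":0.06,"dz":0.03,"roll":0.15,"gripper":66},{"dx":0.1,"dy":0.12,"dz":0.03,"roll":0.3,"gripper":66},{"dx":0.15,"dy":0.18,"dz":0.03,"roll":0.45,"gripper":66},{"dx":0.17,"dy":0.24,"dz":0.03,"roll":0.6,"gripper":66},{"dx":0.17,"dy":0.3,"dz":0.03,"roll":0.75,"gripper":66},{"dx":0.17,"dy":0.36,"dz":0.03,"roll":0.9,"gripper":66},{"dx":0.17,"dy":0.42,"dz":0.03,"roll":1.0,"gripper":66},{"dx":0.17,"dy":0.48,"dz":0.03,"roll":1.1,"gripper":66},{"dx":0.17,"dy":0.54,"dz":0.03,"roll":1.1,"gripper":66},{"dx":0.17,"dy":0.6,"dz":0.03,"roll":1.1,"gripper":66},{"dx":0.17,"dy":0.66,"dz":0.03,"roll":1.1,"gripper":66},{"dx":0.17,"dy":0.72,"dz":0.03,"roll":1.1,"gripper":66},{"dx":0.17,"dy":0.78,"dz":0.03,"roll":1.1,"gripper":66},{"dx":0.17,"dy":0.84,"dz":0.03,"roll":1.1,"gripper":66},{"dx":0.17,"dy":0.9,"dz":0.03,"roll":1.1,"gripper":66},{"dx":0.17,"dy":0.9,"dz":0.03,"roll":1.1,"gripper":66},{"dx":0.17,"dy":0.9,"dz":0.03,"roll":1.1,"gripper":66},{"dx":0.17,"dy":0.9,"dz":0.03,"roll":1.1,"gripper":66}]'

```text
t: 3.4
tool_pos: [475.0, 295.2, 272.0]
tool_rot: [0.001, 0.709, 0.705, -0.001]
force: [-0.3, -0.5, 0.1]
opening: 56.3
grasp_force: 0.0
```

```bash

python3 - <<'E'
from h import *
s=state(); print(s['t'],s['tool_pos'],s['tool_rot'],s['opening'])
p=read_camera('wrist'); cv2.imwrite('pics/w1.png',p['image'])
show('ring1',p); show('ring_tray',p)
E
```

```text
3.4 [475.03205124 295.15499841 272.01051245] [ 5.93334227e-04  7.09115163e-01  7.05092126e-01 -6.54040714e-04] 56.34613662046204
ring1 [([497.4, 204.9, 7.8], 0.94), ([376.2, 302.2, 2.1], 0.9), ([477.8, 344.9, 1.7], 0.83), ([371.9, 220.6, -2.8], 0.75), ([477.7, 137.8, 4.9], 0.66)]
ring_tray [([492.1, 235.3, 0.9], 0.97)]
```

View pics/w1.png

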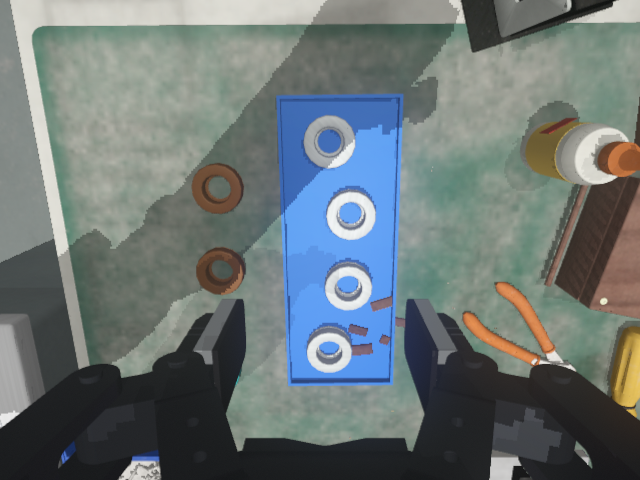

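The wrist picture shows four rings at (329,141), (350,214), (348,287) and (329,350). Chips lie by the nearest one, so I leave that one and refine the far ones by pixel.

```bash

python3 - <<'E'
from h import *
p=read_camera('wrist')
for uv in [(329,141),(350.5,214),(348,287),(329,350)]: print(uv,ray(p,uv,19).round(1), ray(p,uv,14).round(1))
for d in cut_out('ring1',p)[:7]:
    m=d['region'].astype('uint8'); c=max(cv2.findContours(m,0,2)[0],key=len)
    if len(c)>5: e=cv2.fitEllipse(cv2.convexHull(c)); print(d['p'],np.round(e[0],1),np.round(e[1],1),ray(p,e[0],13).round(1))
for uv in [(278,96),(403,95),(290,384),(392,382)]: print(ray(p,uv,10).round(1))
E
```

```text
(329, 141) [477.9 344.5  19. ] [477.9 344.2  14. ]
(350.5, 214) [497.3 279.5  19. ] [497.6 278.3  14. ]
(348, 287) [495.7 208.   19. ] [496. 206.  14.]
(329, 350) [477.3 140.4  19. ] [477.4 137.5  14. ]
0.89 [350.1 214.8] [49.5 50.4] [497.4 277.4  13. ]
0.82 [217.2 188.6] [50.1 51. ] [376.2 302.4  13. ]
0.79 [347.4 286.4] [47.7 49.2] [495.4 206.2  13. ]
0.69 [328.4 349.6] [45.8 47.4] [476.8 137.4  13. ]
0.62 [220.3 271. ] [46.4 49.5] [373.2 222.8  13. ]
0.59 [328.5 141.9] [51.8 52.9] [477.5 343.3  13. ]
[434.  382.2  10. ]
[542.1 382.4  10. ]
[436.4  95.3  10. ]
[543.4  97.1  10. ]
```

>>> move_arm --commands '[{"dx":0.003,"dy":0.046,"dz":-0.03,"roll":0.15,"gripper":72},{"dx":0.003,"dy":0.046,"dz":-0.09,"roll":0.3,"gripper":72},{"dx":0.003,"dy":0.046,"dz":-0.15,"roll":0.45,"gripper":72},{"dx":0.003,"dy":0.046,"dz":-0.2,"roll":0.6,"gripper":72},{"dx":0.003,"dy":0.046,"dz":-0.21,"roll":0.7,"gripper":72},{"dx":0.003,"dy":0.046,"dz":-0.21,"roll":0.7,"gripper":72},{"dx":0.003,"dy":0.046,"dz":-0.21,"roll":0.7,"gripper":72}]'

```text
t: 4.53
tool_pos: [478.1, 343.8, 63.3]
tool_rot: [0.0, 0.424, 0.906, 0.001]
force: [-0.2, -0.2, 0.2]
opening: 61.3
grasp_force: 0.0
```

```bash

python3 - <<'E'
from h import *
s=state(); print(s['t'],s['tool_pos'],s['tool_rot'],s['opening'])
p=read_camera('wrist'); cv2.imwrite('pics/w2.png',p['image'])
show('ring1',p)
print(pix(p,[477.5,343.5,19]))
for k in range(4): print(state()['tool_pos'].round(1)); read_camera('wrist')
E
```

```text
4.525 [478.10486001 343.78643713  63.29027967] [3.77260707e-04 4.24304046e-01 9.05519405e-01 7.35989921e-04] 61.29697350055918
ring1 [([374.1, 222.1, -1.5], 0.84), ([499.9, 274.2, 1.6], 0.64), ([375.1, 304.0, -0.0], 0.62)]
[325.32399771 285.24490584]
[478.1 343.9  63.5]
[478.  343.9  63.5]
[477.9 343.8  63.3]
[477.8 343.7  63.2]
```

View pics/w2.png

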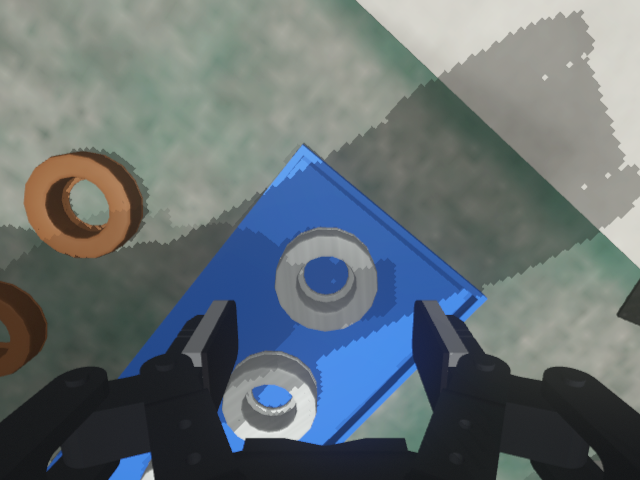

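The picture shows the first ring at (326,279), centred between the pads. I refine its position and its offset across the fingers.

```bash

cat >> h.py <<'E'
def whitering(p,c,z=19,r=75):
    # brightness-free: neutral (low saturation) pixels near c
    im=p['image']; hsv=cv2.cvtColor(im,cv2.COLOR_BGR2HSV)
    m=((hsv[...,1]<60)&(hsv[...,2]>85)).astype('uint8'); k=np.zeros_like(m); cv2.circle(k,tuple(int(v) for v in c),r,1,-1); m&=k
    n,lab,st,ce=cv2.connectedComponentsWithStats(m); i=1+np.argmax(st[1:,4]); pts=np.argwhere(lab==i)[:,::-1].astype(np.float32)
    e=cv2.fitEllipse(cv2.convexHull(pts[:,None])); return e
E
python3 - <<'E'
from h import *
p=read_camera('wrist')
e=whitering(p,(326,279),r=62); print(e)
# model: project silhouette of cylinder hull and fit offset
from scipy.optimize import least_squares
a=np.linspace(0,2*np.pi,60)
def model(x,y):
    P=np.array([pix(p,[x+23*np.cos(t),y+23*np.sin(t),z]) for z in(3,19) for t in a],np.float32); return cv2.fitEllipse(cv2.convexHull(P[:,None]))
r=least_squares(lambda v:np.subtract(model(*v)[0],e[0]),[477.5,343.5],diff_step=1e-3); print(r.x,r.fun,model(*r.x))
print(pix(p,[478,343.8,19]))
E
```

```text
((326.57781982421875, 279.57403564453125), (102.52125549316406, 104.18094635009766), 1.058060646057129)
[477.44312108 343.8092578 ] [0. 0.] ((326.57781982421875, 279.57403564453125), (105.89642333984375, 108.38958740234375), 178.93226623535156)
[327.60094553 286.10017271]
```

>>> move_arm --newtons 60 --commands '[{"dx":0,"dy":0,"dz":-0.03,"roll":0,"gripper":72},{"dx":0,"dy":0,"dz":-0.045,"roll":0,"gripper":72},{"dx":0,"dy":0,"dz":-0.045,"roll":0,"gripper":72},{"dx":0,"dy":0,"dz":-0.045,"roll":0,"gripper":72},{"dx":0,"dy":0,"dz":-0.045,"roll":0,"gripper":40},{"dx":0,"dy":0,"dz":-0.045,"roll":0,"gripper":40},{"dx":0,"dy":0,"dz":-0.045,"roll":0,"gripper":40},{"dx":0,"dy":0,"dz":-0.045,"roll":0,"gripper":40},{"dx":0,"dy":0,"dz":-0.045,"roll":0,"gripper":40}]'

```text
t: 6.0
tool_pos: [477.9, 344.1, 18.8]
tool_rot: [0.001, 0.423, 0.906, 0.001]
force: [-0.9, -1.5, 5.5]
opening: 43.0
grasp_force: 60.7
```

>>> move_arm --commands '[{"dx":0,"dy":0,"dz":0.05,"roll":0,"gripper":40},{"dx":0,"dy":0,"dz":0.11,"roll":0,"gripper":40},{"dx":0,"dy":0,"dz":0.17,"roll":0,"gripper":40},{"dx":-0.01,"dy":-0.05,"dz":0.2,"roll":-0.1,"gripper":40},{"dx":-0.01,"dy":-0.11,"dz":0.2,"roll":-0.2,"gripper":40},{"dx":-0.01,"dy":-0.17,"dz":0.2,"roll":-0.3,"gripper":40},{"dx":-0.01,"dy":-0.23,"dz":0.2,"roll":-0.4,"gripper":40},{"dx":-0.01,"dy":-0.29,"dz":0.2,"roll":-0.452,"gripper":40},{"dx":-0.01,"dy":-0.35,"dz":0.2,"roll":-0.452,"gripper":40},{"dx":0,"dy":-0.41,"dz":0.2,"roll":-0.452,"gripper":40},{"dx":0.01,"dy":-0.47,"dz":0.2,"roll":-0.452,"gripper":40},{"dx":0.02,"dy":-0.53,"dz":0.2,"roll":-0.452,"gripper":40},{"dx":0.023,"dy":-0.59,"dz":0.2,"roll":-0.452,"gripper":40},{"dx":0.023,"dy":-0.632,"dz":0.19,"roll":-0.452,"gripper":40},{"dx":0.023,"dy":-0.632,"dz":0.19,"roll":-0.452,"gripper":40},{"dx":0.023,"dy":-0.632,"dz":0.19,"roll":-0.452,"gripper":40},{"dx":0.023,"dy":-0.632,"dz":0.19,"roll":-0.452,"gripper":40}]'

```text
t: 8.12
tool_pos: [500.9, -286.7, 207.8]
tool_rot: [0.0, 0.614, 0.789, 0.0]
force: [-1.2, 0.2, -2.0]
opening: 42.7
grasp_force: 62.4
```

```bash

python3 - <<'E'
from h import *
s=state(); print(s['t'],s['tool_pos'],s['tool_rot'],s['opening'],s['force'])
p=read_camera('wrist'); cv2.imwrite('pics/w3.png',p['image'])
show('peg1',p);show('tray',p)
for X in [(485.2,-223.8,124),(469,-159.9,124),(501.4,-287.8,124),(485.2,-223.8,105)]: print(pix(p,X).round(1))
E
```

```text
8.125 [ 500.85724651 -286.7467154   207.75445928] [1.38487823e-04 6.14387158e-01 7.89004641e-01 2.77412952e-04] 42.68035161707316 [-1.16780328  0.18472182 -1.9857133 ]
peg1 [([498.5, -290.1, 101.0], 0.72), ([482.1, -223.8, 106.5], 0.61)]
tray [([483.2, -218.0, 101.9], 0.87)]
[327.8 128.1]
[328.1 -26.8]
[327.5 258.3]
[327.5 127.2]
```

View pics/w3.png

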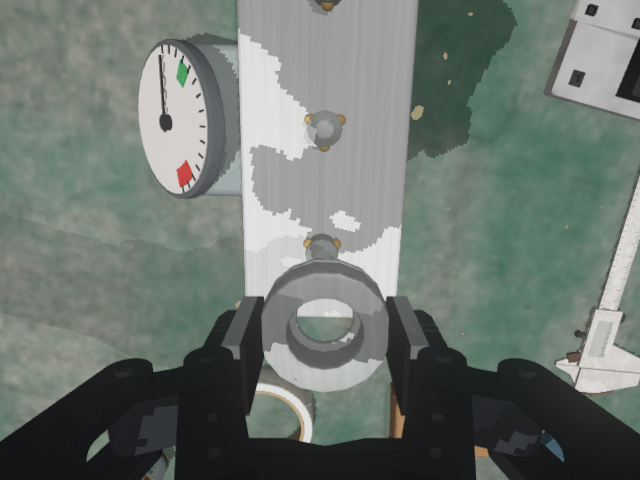

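Peg 2's balls show at (310,120), (339,120) and (324,148), and peg 1's at (308,244) and (337,244). The held ring is level, spanning (262..389, 261..391), and the needle sits near 0. Next is the peg position relative to the ring.

```bash

cat >> h.py <<'E'
from scipy.optimize import least_squares
def heldring(p,ext,zb):
    # ext: left,right,top,bottom of the ring outline in pixels
    a=np.linspace(0,2*np.pi,90)
    def f(v):
        P=np.array([pix(p,[v[0]+23*np.cos(t),v[1]+23*np.sin(t),z]) for z in(v[2],v[2]+16) for t in a]); 
        return np.array([P[:,0].min(),P[:,0].max(),P[:,1].min(),P[:,1].max()])-ext
    s=state()['tool_pos']; r=least_squares(f,[s[0],s[1],zb],diff_step=1e-4); return r.x,r.fun
def needle(p,c,yaw,ang):
    ex=np.array([np.cos(yaw),np.sin(yaw),0]);ey=np.array([-np.sin(yaw),np.cos(yaw),0]);up=(ex+[0,0,1])/2**.5
    return pix(p,np.array(c)+38*(np.cos(ang)*ey+np.sin(ang)*up))
E
python3 - <<'E'
from h import *
p=read_camera('wrist'); s=state(); print(s['tool_pos'])
print(heldring(p,[262,389,261,391],195))
for uv in [(310,120),(339,120),(324,148)]: print(ray(p,uv,111).round(1))
print('cent',np.mean([ray(p,uv,111) for uv in [(310,120),(339,120),(324,148)]],0))
print('peg1 side balls mid',ray(p,(322.5,244),111),'peg2 side balls mid',ray(p,(324.5,120),111))
# dial: centre and angles
yaw=.23
o=np.array([485.2,-223.8]); ex=np.array([np.cos(yaw),np.sin(yaw)])
for d,z in((102,52),(100,50),(98,55)):
    c=np.append(o-d*ex,z); print(pix(p,c),[needle(p,c,yaw,a).round(0) for a in(0,.1,.2,.3,.53,.81,2.4)])
h=cv2.resize(p['image'][20:210,120:260],None,fx=4,fy=4,interpolation=cv2.INTER_CUBIC)[:600]; cv2.imwrite('pics/d1.png',h)
E
```

```text
[ 500.67133558 -287.6943924   207.65414691]
(array([ 501.21108329, -293.36232881,  182.26111478]), array([-0.18440941,  0.18469478,  0.19224455, -0.18916581]))
[ 475.5 -223.2  111. ]
[ 489.8 -219.5  111. ]
[ 485.8 -234.9  111. ]
cent [ 483.71544982 -225.87729126  111.        ]
peg1 side balls mid [ 497.67722923 -285.34636279  111.        ] peg2 side balls mid [ 482.66154669 -221.34924643  111.        ]
[168.11181684 121.15702125] [array([163.,  57.]), array([166.,  57.]), array([169.,  58.]), array([172.,  59.]), array([179.,  64.]), array([186.,  75.]), array([191., 169.])]
[172.3005494  121.17644335] [array([167.,  58.]), array([170.,  57.]), array([173.,  58.]), array([176.,  59.]), array([183.,  65.]), array([191.,  76.]), array([195., 169.])]
[172.78599988 121.32577511] [array([168.,  57.]), array([171.,  56.]), array([174.,  57.]), array([177.,  58.]), array([184.,  64.]), array([192.,  75.]), array([196., 170.])]
```

```bash

cat >> h.py <<'E'
def heldring2(p,ext,zb,r0=22):
    a=np.linspace(0,2*np.pi,90)
    def f(v):
        P=np.array([pix(p,[v[0]+v[2]*np.cos(t),v[1]+v[2]*np.sin(t),z]) for z in(zb,zb+16) for t in a]); 
        return np.array([P[:,0].min(),P[:,0].max(),P[:,1].min(),P[:,1].max()])-ext
    s=state()['tool_pos']; r=least_squares(f,[s[0],s[1],r0],diff_step=1e-4); return r.x,r.fun
E
python3 - <<'E'
from h import *
p=read_camera('wrist'); s=state(); print(s['tool_pos'])
for z in(186,189,192,195): print(z,heldring2(p,[262,389,261,391],z))
# hole (26mm) rim at top: left,right at cols ; pad tips
t=s['tool_pos']
print('tcp',pix(p,t),pix(p,t-[0,0,11]))
h=cv2.resize(p['image'][225:400,225:425],None,fx=4,fy=3.4,interpolation=cv2.INTER_CUBIC); cv2.imwrite('pics/r1.png',h[:600])
E
```

```text
[ 500.56956501 -287.8956589   207.54874384]
186 (array([ 500.63352299, -291.67747259,   22.34110167]), array([-0.07918491,  0.07930181,  0.09258922, -0.09181365]))
189 (array([ 500.24206471, -290.15261599,   21.82569197]), array([-0.0018416 ,  0.00184431,  0.0021578 , -0.00213544]))
192 (array([ 499.85056812, -288.62760694,   21.31034455]), array([ 0.07883653, -0.0789526 , -0.0925721 ,  0.09142175]))
195 (array([ 499.45903056, -287.10243486,   20.79506372]), array([ 0.16306929, -0.16330903, -0.1919124 ,  0.18911446]))
tcp [328.08514865 334.24959762] [327.84769209 319.44393809]
```

View pics/r1.png

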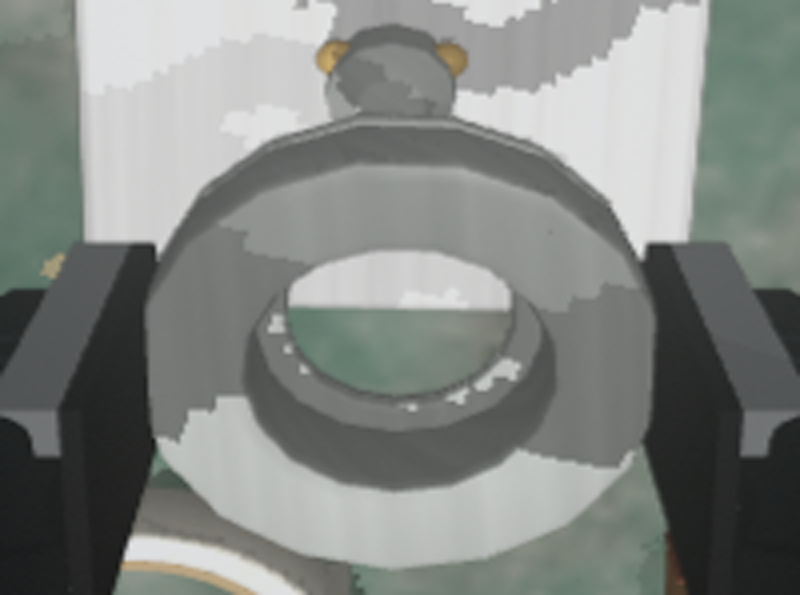

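```bash

python3 - <<'E'
from h import *
p=read_camera('wrist'); s=state(); print(s['tool_pos'], p['K'].round(1).tolist()); W=p['world_to_cam']; print('cam pos',(-W[:3,:3].T@W[:3,3]).round(1),'look',(-W[2,:3]).round(3))
a=np.linspace(0,2*np.pi,120); u=np.array([np.cos(.245),np.sin(.245),0])
def circ(v,r,h):
    from scipy.spatial.transform import Rotation as R
    M=R.from_rotvec(v[3]*u).as_matrix()
    return np.array([pix(p,np.array(v[:3])+M@np.array([r*np.cos(t),r*np.sin(t),h])) for t in a])
def f(v):
    T=circ(v,v[4],16);H=circ(v,13,16);L=circ(v,10.5,0);B=circ(v,v[4],0)
    return np.array([T[:,0].min()-261.75,T[:,0].max()-388.75,T[:,1].min()-273.5,T[:,1].max()-392,H[:,0].min()-285.75,H[:,0].max()-364,H[:,1].max()-369.1,L[:,0].min()-296.75,L[:,0].max()-353.25,L[:,1].max()-341.8,B[:,1].min()-258.8])
r=least_squares(f,[500,-288,192,0,22],x_scale=[1,1,1,.05,1],diff_step=1e-5); print(r.x.round(2),r.fun.round(1))
g=lambda v:f([*v,0,22]) 
r=least_squares(lambda v:f([v[0],v[1],v[2],0,v[3]]),[500,-288,192,22],diff_step=1e-5); print(r.x.round(2),r.fun.round(1))
E
```

```text
[ 500.51640062 -288.1225887   207.48693718] [[431.3, 0.0, 324.7], [0.0, 431.3, 240.2], [0.0, 0.0, 1.0]]
cam pos [ 482.1 -219.9  338.3] look [ 0.068 -0.268 -0.961]
[ 4.9954e+02 -2.8849e+02  1.9279e+02 -5.0000e-02  2.1320e+01] [-0.6  0.3 -0.4 -0.6  0.3  0.   0.5 -0.1  0.2 -0.4  0.9]
[ 499.47 -288.22  192.64   21.58] [-1.3  0.9  1.5 -0.7  0.4 -0.   0.6 -0.1  0.2 -1.9  0.2]
```

>>> move_arm --commands '[{"dx":-0.008,"dy":0.031,"dz":0,"roll":-0.015,"gripper":40},{"dx":-0.0155,"dy":0.0628,"dz":0,"roll":-0.015,"gripper":40},{"dx":-0.0155,"dy":0.0628,"dz":-0.03,"roll":-0.015,"gripper":40},{"dx":-0.0155,"dy":0.0628,"dz":-0.058,"roll":-0.015,"gripper":40},{"dx":-0.0155,"dy":0.0628,"dz":-0.058,"roll":-0.015,"gripper":40},{"dx":-0.0155,"dy":0.0628,"dz":-0.058,"roll":-0.015,"gripper":40}]'

```text
t: 9.18
tool_pos: [485.6, -225.8, 150.3]
tool_rot: [0.001, 0.621, 0.784, 0.0]
force: [0.1, -0.3, -1.8]
opening: 42.8
grasp_force: 62.4
```

```bash

python3 - <<'E'
from h import *
s=state(); print(s['t'],s['tool_pos'],s['opening'],s['force'])
p=read_camera('wrist')
h=cv2.resize(p['image'][200:400,220:430],None,fx=3,fy=3,interpolation=cv2.INTER_CUBIC); cv2.imwrite('pics/r2.png',h)
E
```

```text
9.175 [ 485.62768148 -225.77577036  150.27941872] 42.78405147234315 [ 0.06847242 -0.25267731 -1.81915363]
```

View pics/r2.png

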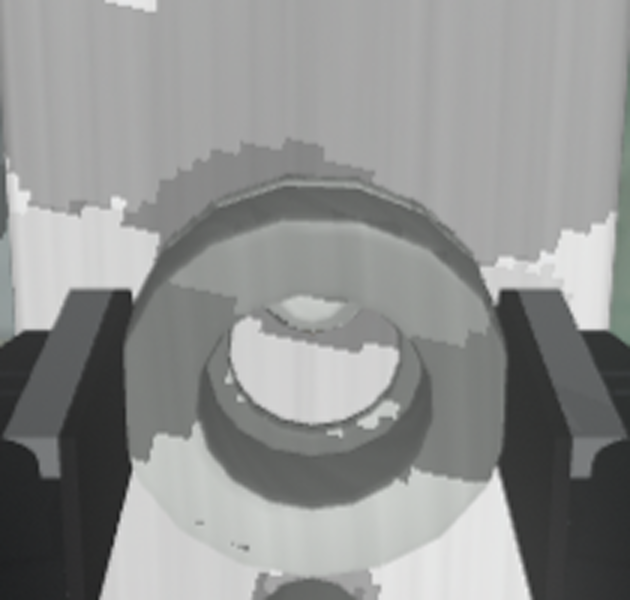

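```bash

python3 - <<'E'
from h import *
p=read_camera('wrist'); s=state(); print(s['tool_pos'])
a=np.linspace(0,2*np.pi,90)
for c in [(484.9,-225.4),(485.6,-225.8),(483.5,-224),(484.2,-229)]:
    C=np.array([pix(p,[c[0]+4.5*np.cos(t),c[1]+4.5*np.sin(t),123.5]) for t in a]); L=np.array([pix(p,[c[0]+10.5*np.cos(t),c[1]+10.5*np.sin(t),s['tool_pos'][2]-14.8]) for t in a])
    print(c,'nose bottom row',C[:,1].max().round(1),'top',C[:,1].min().round(1),'col',C[:,0].mean().round(1),'hole bottom row',L[:,1].max().round(1),'cols',L[:,0].min().round(1),L[:,0].max().round(1))
print('seen nose col 324.3 bottom 306-310; hole bottom',200+424/3,'cols',220+229/3,220+400/3)
E
```

```text
[ 485.845104   -226.03235625  150.66362625]
(484.9, -225.4) nose bottom row 309.4 top 288.4 col 326.0 hole bottom row 338.2 cols 297.5 354.4
(485.6, -225.8) nose bottom row 310.6 top 289.7 col 327.4 hole bottom row 339.5 cols 299.1 356.0
(483.5, -224) nose bottom row 305.5 top 284.4 col 323.3 hole bottom row 334.2 cols 294.6 351.7
(484.2, -229) nose bottom row 317.0 top 296.3 col 322.2 hole bottom row 346.2 cols 293.6 350.2
seen nose col 324.3 bottom 306-310; hole bottom 341.33333333333337 cols 296.3333333333333 353.33333333333337
```

>>> move_arm --newtons 80 --commands '[{"dx":-0.0003,"dy":0.0012,"dz":-0.01,"roll":0,"gripper":40},{"dx":-0.0003,"dy":0.0012,"dz":-0.018,"roll":0,"gripper":40},{"dx":-0.0003,"dy":0.0012,"dz":-0.022,"roll":0,"gripper":40},{"dx":-0.0003,"dy":0.0012,"dz":-0.025,"roll":0,"gripper":40},{"dx":-0.0003,"dy":0.0012,"dz":-0.028,"roll":0,"gripper":40},{"dx":-0.0003,"dy":0.0012,"dz":-0.031,"roll":0,"gripper":40},{"dx":-0.0003,"dy":0.0012,"dz":-0.033,"roll":0,"gripper":40},{"dx":-0.0003,"dy":0.0012,"dz":-0.033,"roll":0,"gripper":40}]'

```text
t: 10.28
tool_pos: [484.8, -224.2, 116.4]
tool_rot: [0.0, 0.621, 0.784, 0.0]
force: [0.5, 3.3, 4.9]
opening: 42.6
grasp_force: 84.7
```

>>> move_arm --commands '[{"dx":-0.0002,"dy":0.001,"dz":-0.002,"roll":0,"gripper":40},{"dx":-0.0002,"dy":0.001,"dz":-0.003,"roll":0,"gripper":40},{"dx":-0.0002,"dy":0.001,"dz":-0.004,"roll":0,"gripper":40}]'

```text
t: 10.65
tool_pos: [484.5, -223.8, 112.3]
tool_rot: [0.0, 0.621, 0.784, 0.0]
force: [0.9, 0.5, 2.5]
opening: 42.4
grasp_force: 84.6
```

>>> move_arm --commands '[{"dx":0,"dy":0,"dz":-0.002,"roll":0,"gripper":40},{"dx":0,"dy":0,"dz":-0.003,"roll":0,"gripper":40},{"dx":0,"dy":0,"dz":0,"roll":0,"gripper":40},{"dx":0,"dy":0,"dz":0.003,"roll":0,"gripper":40},{"dx":0,"dy":0,"dz":0.003,"roll":0,"gripper":40}]'

```text
t: 11.28
tool_pos: [484.4, -223.6, 115.5]
tool_rot: [0.0, 0.621, 0.784, -0.0]
force: [2.8, -0.8, 0.4]
opening: 42.0
grasp_force: 84.5
```

Force is now about what the ring weighs, so I release, rise straight up and look.

>>> move_arm --commands '[{"dx":0,"dy":0,"dz":0,"roll":0,"gripper":70},{"dx":0,"dy":0,"dz":0,"roll":0,"gripper":70},{"dx":0,"dy":0,"dz":0,"roll":0,"gripper":70},{"dx":0,"dy":0,"dz":0.03,"roll":0,"gripper":70},{"dx":0,"dy":0,"dz":0.08,"roll":0,"gripper":70},{"dx":0.013,"dy":-0.06,"dz":0.095,"roll":0,"gripper":70},{"dx":0.015,"dy":-0.064,"dz":0.095,"roll":0,"gripper":70},{"dx":0.015,"dy":-0.064,"dz":0.095,"roll":0,"gripper":70},{"dx":0.015,"dy":-0.064,"dz":0.095,"roll":0,"gripper":70}]'

```text
t: 12.4
tool_pos: [499.0, -285.9, 209.6]
tool_rot: [-0.001, 0.621, 0.784, 0.0]
force: [0.5, -0.9, -0.6]
opening: 60.0
grasp_force: 0.0
```

```bash

python3 - <<'E'
from h import *
s=state(); print(s['t'],s['tool_pos'],s['opening'],s['force'])
p=read_camera('wrist'); q=read_camera('scene')
h=cv2.resize(p['image'][0:300,120:440],None,fx=2,fy=2,interpolation=cv2.INTER_CUBIC); cv2.imwrite('pics/r3.png',h)
show('ring1',p); show('peg1',p); show('ring1',q,7)
yaw=.23; o=np.array([485.2,-224.5]); ex=np.array([np.cos(yaw),np.sin(yaw)]); c=np.append(o-102*ex,52)
print(pix(p,c),[(a,needle(p,c,yaw,a).round(0)) for a in(0,.1,.2,.3,.4)])
E
```

```text
12.4 [ 498.98219944 -285.93297543  209.57316171] 59.973610235583294 [ 0.47759856 -0.91320088 -0.57170555]
ring1 []
peg1 [([501.7, -288.7, 99.7], 0.72)]
ring1 [([501.4, 273.0, 4.3], 0.83), ([371.7, 226.9, 0.7], 0.79), ([498.7, 204.7, 1.4], 0.76), ([378.4, 297.5, 0.5], 0.68), ([482.4, -225.3, 96.8], 0.59), ([475.0, 134.6, 5.4], 0.56), ([363.4, 109.6, 6.9], 0.53)]
[170.56568937 128.06488926] [(0, array([165.,  65.])), (0.1, array([168.,  65.])), (0.2, array([170.,  65.])), (0.3, array([173.,  67.])), (0.4, array([176.,  68.]))]
```

View pics/r3.png

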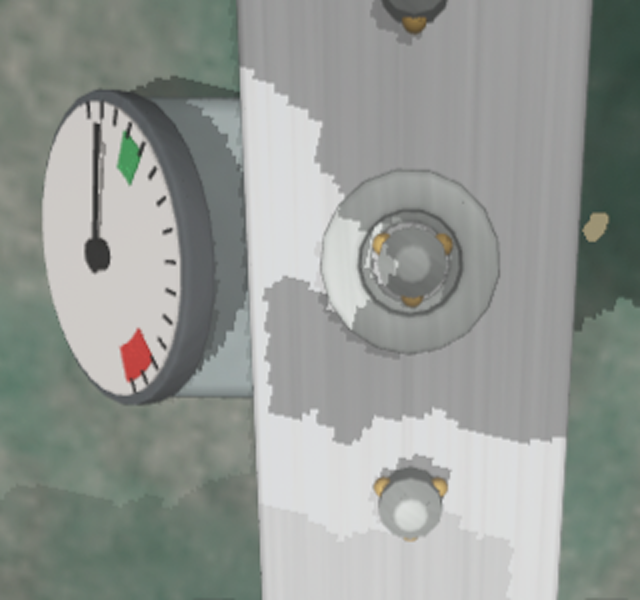

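The ring lies flat and concentric on peg 2 (crop (410,262)), under the balls. The needle points straight up in the picture, about 0.2 rad, so it started near 0 and three rings will be needed. Next is the second ring, at about (497.5, 278).

>>> move_arm --commands '[{"dx":-0.01,"dy":0.05,"dz":0.01,"roll":0.0,"gripper":72},{"dx":-0.02,"dy":0.11,"dz":0.01,"roll":0.05,"gripper":72},{"dx":-0.02,"dy":0.17,"dz":0.01,"roll":0.1,"gripper":72},{"dx":-0.02,"dy":0.23,"dz":0.01,"roll":0.2,"gripper":72},{"dx":-0.02,"dy":0.29,"dz":0.01,"roll":0.3,"gripper":72},{"dx":-0.02,"dy":0.35,"dz":0.01,"roll":0.4,"gripper":72},{"dx":-0.02,"dy":0.41,"dz":0.01,"roll":0.47,"gripper":72},{"dx":-0.015,"dy":0.47,"dz":0.01,"roll":0.47,"gripper":72},{"dx":-0.005,"dy":0.53,"dz":0.0,"roll":0.47,"gripper":72},{"dx":-0.002,"dy":0.565,"dz":-0.03,"roll":0.47,"gripper":72},{"dx":-0.002,"dy":0.565,"dz":-0.09,"roll":0.47,"gripper":72},{"dx":-0.002,"dy":0.565,"dz":-0.14,"roll":0.47,"gripper":72},{"dx":-0.002,"dy":0.565,"dz":-0.147,"roll":0.47,"gripper":72},{"dx":-0.002,"dy":0.565,"dz":-0.147,"roll":0.47,"gripper":72},{"dx":-0.002,"dy":0.565,"dz":-0.147,"roll":0.47,"gripper":72}]'

```text
t: 14.52
tool_pos: [498.7, 278.5, 65.6]
tool_rot: [0.001, 0.422, 0.907, 0.002]
force: [0.1, 0.8, -0.2]
opening: 61.6
grasp_force: 0.0
```

```bash
cat >> h.py <<'E'
def bench_ring(p,x0,y0):
    a=np.linspace(0,2*np.pi,60)
    def model(v):
        P=np.array([pix(p,[v[0]+22*np.cos(t),v[1]+22*np.sin(t),z]) for z in(3,19) for t in a],np.float32); return cv2.fitEllipse(cv2.convexHull(P[:,None]))
    c=model([x0,y0])[0]; e=whitering(p,c,r=62)
    r=least_squares(lambda v:np.subtract(model(v)[0],e[0]),[x0,y0],diff_step=1e-3); print('ring',r.x.round(1),np.round(e[0],1),np.round(e[1],1),np.round(model(r.x)[1],1))
E
python3 - <<'E'
from h import *
s=state(); print(s['t'],s['tool_pos'],s['opening'])
p=read_camera('wrist'); bench_ring(p,497.5,278); show('ring1',p)
cv2.imwrite('pics/w5.png',p['image'])
E
```

```text
14.525 [498.74833791 278.45510875  65.63451824] 61.55700285819957
ring [497.  277.6] [322.3 277.1] [100.9 102.3] [100.  102.9]
ring1 [([369.4, 220.2, -3.0], 0.9), ([496.0, 202.8, 3.5], 0.87)]
```

>>> move_arm --newtons 80 --commands '[{"dx":0,"dy":0,"dz":-0.03,"roll":0,"gripper":72},{"dx":0,"dy":0,"dz":-0.0445,"roll":0,"gripper":72},{"dx":0,"dy":0,"dz":-0.0445,"roll":0,"gripper":72},{"dx":0,"dy":0,"dz":-0.0445,"roll":0,"gripper":72},{"dx":0,"dy":0,"dz":-0.0445,"roll":0,"gripper":40},{"dx":0,"dy":0,"dz":-0.0445,"roll":0,"gripper":40},{"dx":0,"dy":0,"dz":-0.0445,"roll":0,"gripper":40},{"dx":0,"dy":0,"dz":-0.0445,"roll":0,"gripper":40},{"dx":0,"dy":0,"dz":-0.0445,"roll":0,"gripper":40}]'

```text
t: 15.75
tool_pos: [498.0, 278.0, 20.6]
tool_rot: [0.001, 0.422, 0.907, 0.001]
force: [-2.2, -1.7, 11.3]
opening: 42.1
grasp_force: 79.5
```

>>> move_arm --commands '[{"dx":0,"dy":0,"dz":0.05,"roll":0,"gripper":40},{"dx":0,"dy":0,"dz":0.11,"roll":0,"gripper":40},{"dx":-0.01,"dy":-0.02,"dz":0.17,"roll":0,"gripper":40},{"dx":-0.02,"dy":-0.07,"dz":0.2,"roll":-0.1,"gripper":40},{"dx":-0.02,"dy":-0.13,"dz":0.2,"roll":-0.2,"gripper":40},{"dx":-0.02,"dy":-0.19,"dz":0.2,"roll":-0.3,"gripper":40},{"dx":-0.02,"dy":-0.25,"dz":0.2,"roll":-0.4,"gripper":40},{"dx":-0.02,"dy":-0.31,"dz":0.2,"roll":-0.47,"gripper":40},{"dx":-0.02,"dy":-0.37,"dz":0.2,"roll":-0.47,"gripper":40},{"dx":-0.01,"dy":-0.43,"dz":0.2,"roll":-0.47,"gripper":40},{"dx":-0.005,"dy":-0.49,"dz":0.2,"roll":-0.47,"gripper":40},{"dx":0.002,"dy":-0.55,"dz":0.2,"roll":-0.47,"gripper":40},{"dx":0.002,"dy":-0.5655,"dz":0.17,"roll":-0.47,"gripper":40},{"dx":0.002,"dy":-0.5655,"dz":0.135,"roll":-0.47,"gripper":40},{"dx":0.002,"dy":-0.5655,"dz":0.135,"roll":-0.47,"gripper":40},{"dx":0.002,"dy":-0.5655,"dz":0.135,"roll":-0.47,"gripper":40}]'

```text
t: 17.75
tool_pos: [500.2, -287.6, 155.2]
tool_rot: [0.001, 0.621, 0.784, 0.0]
force: [-0.7, 0.3, -0.9]
opening: 42.1
grasp_force: 81.9
```

```bash

python3 - <<'E'
from h import *
s=state(); print(s['t'],s['tool_pos'],s['opening'],s['force'])
p=read_camera('wrist')
h=cv2.resize(p['image'][200:400,220:430],None,fx=3,fy=3,interpolation=cv2.INTER_CUBIC); cv2.imwrite('pics/r4.png',h)
a=np.linspace(0,2*np.pi,90); c=(499.5,-288)
C=np.array([pix(p,[c[0]+4.5*np.cos(t),c[1]+4.5*np.sin(t),120.5]) for t in a]); print(C.min(0),C.max(0))
E
```

```text
17.75 [ 500.18481029 -287.6359221   155.17907183] 42.05470048455512 [-0.71919742  0.26705229 -0.85833194]
[315.02836808 283.39907988] [336.76762481 303.54134265]
```

View pics/r4.png

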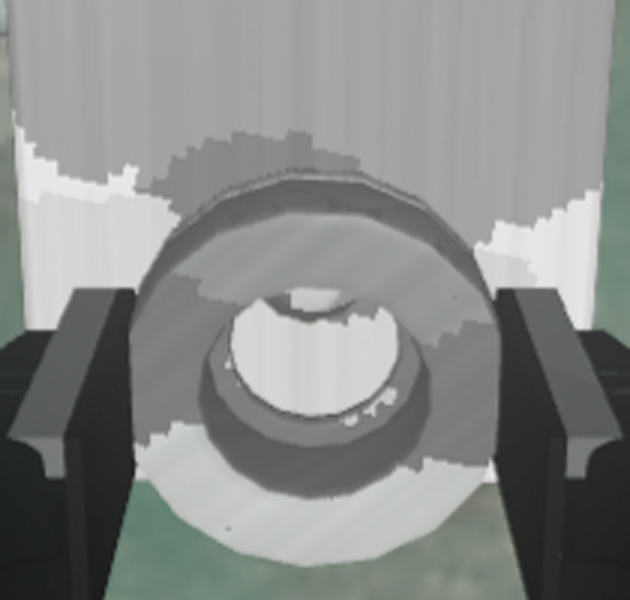

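>>> move_arm --commands '[{"dx":0,"dy":0,"dz":-0.012,"roll":0,"gripper":40},{"dx":0,"dy":0,"dz":-0.022,"roll":0,"gripper":40},{"dx":0,"dy":0,"dz":-0.027,"roll":0,"gripper":40},{"dx":0,"dy":0,"dz":-0.031,"roll":0,"gripper":40},{"dx":0,"dy":0,"dz":-0.034,"roll":0,"gripper":40},{"dx":0,"dy":0,"dz":-0.037,"roll":0,"gripper":40},{"dx":0,"dy":0,"dz":-0.037,"roll":0,"gripper":40}]'

```text
t: 18.68
tool_pos: [499.7, -288.1, 117.0]
tool_rot: [0.0, 0.621, 0.784, 0.0]
force: [0.0, 0.4, 2.7]
opening: 41.9
grasp_force: 82.4
```

>>> move_arm --commands '[{"dx":0,"dy":0,"dz":-0.002,"roll":0,"gripper":40},{"dx":0,"dy":0,"dz":-0.004,"roll":0,"gripper":40},{"dx":0,"dy":0,"dz":-0.005,"roll":0,"gripper":40}]'

```text
t: 19.05
tool_pos: [499.5, -288.0, 111.6]
tool_rot: [0.0, 0.621, 0.784, 0.0]
force: [-0.5, -0.4, 1.9]
opening: 41.9
grasp_force: 82.3
```

>>> move_arm --commands '[{"dx":0,"dy":0,"dz":-0.002,"roll":0,"gripper":40},{"dx":0,"dy":0,"dz":-0.004,"roll":0,"gripper":40},{"dx":0,"dy":0,"dz":-0.004,"roll":0,"gripper":40}]'

```text
t: 19.42
tool_pos: [499.5, -288.0, 107.8]
tool_rot: [0.0, 0.621, 0.784, 0.0]
force: [-0.3, 0.4, 4.3]
opening: 42.4
grasp_force: 82.5
```

>>> move_arm --commands '[{"dx":0,"dy":0,"dz":0.003,"roll":0,"gripper":40},{"dx":0,"dy":0,"dz":0.006,"roll":0,"gripper":40},{"dx":0,"dy":0,"dz":0.006,"roll":0,"gripper":70},{"dx":0,"dy":0,"dz":0.006,"roll":0,"gripper":70},{"dx":0,"dy":0,"dz":0.006,"roll":0,"gripper":70},{"dx":0,"dy":0,"dz":0.04,"roll":0,"gripper":70},{"dx":0,"dy":0,"dz":0.095,"roll":0,"gripper":70},{"dx":0,"dy":0,"dz":0.101,"roll":0,"gripper":70},{"dx":0,"dy":0,"dz":0.101,"roll":0,"gripper":70},{"dx":0,"dy":0,"dz":0.101,"roll":0,"gripper":70}]'

```text
t: 20.68
tool_pos: [498.4, -287.7, 207.2]
tool_rot: [-0.001, 0.621, 0.784, -0.0]
force: [-0.5, -0.3, -0.6]
opening: 59.9
grasp_force: 0.0
```

```bash

python3 - <<'E'
from h import *
s=state(); print(s['t'],s['tool_pos'],s['opening'],s['force'])
p=read_camera('wrist')
h=cv2.resize(p['image'][0:300,120:440],None,fx=2,fy=2,interpolation=cv2.INTER_CUBIC); cv2.imwrite('pics/r5.png',h)
yaw=.23; o=np.array([485.2,-224.5]); ex=np.array([np.cos(yaw),np.sin(yaw)]); c=np.append(o-102*ex,52)
print(pix(p,c),[(a,(needle(p,c,yaw,a)-pix(p,c)).round(1)) for a in(0,.1,.2,.3,.4,.5,.6,.7)])
E
```

```text
20.675 [ 498.36429198 -287.70082954  207.21338518] 59.92537599269412 [-0.49967822 -0.25714885 -0.57403627]
[170.85690803 125.93509664] [(0, array([ -6. , -63.6])), (0.1, array([ -3.2, -63.8])), (0.2, array([ -0.2, -63.4])), (0.3, array([  2.7, -62.2])), (0.4, array([  5.8, -60.4])), (0.5, array([  8.7, -57.8])), (0.6, array([ 11.7, -54.6])), (0.7, array([ 14.5, -50.8]))]
```

View pics/r5.png

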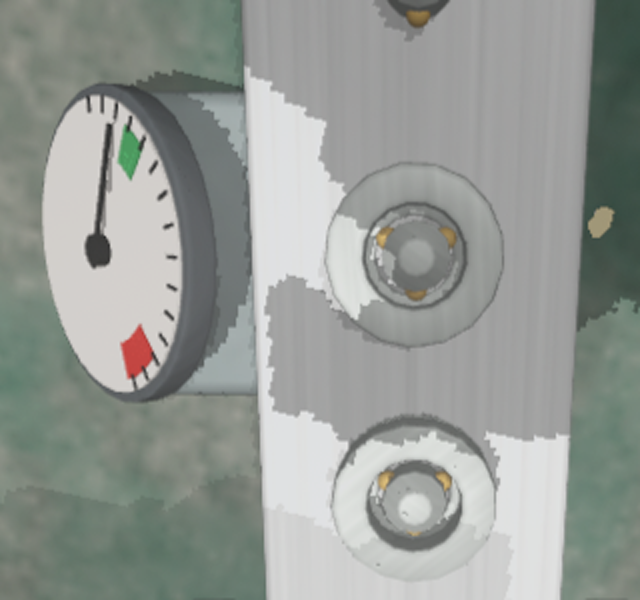

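Both rings are flat and concentric: peg 2 at crop (416,256), peg 1 at (415,500). The needle tip is at (109,125), about 0.4 rad and below the green, so the third ring is needed. I fetch the one near (495.5, 206).

>>> move_arm --commands '[{"dx":-0.01,"dy":0.05,"dz":0.01,"roll":0.0,"gripper":72},{"dx":-0.02,"dy":0.11,"dz":0.01,"roll":0.05,"gripper":72},{"dx":-0.02,"dy":0.17,"dz":0.01,"roll":0.1,"gripper":72},{"dx":-0.02,"dy":0.23,"dz":0.01,"roll":0.2,"gripper":72},{"dx":-0.02,"dy":0.29,"dz":0.01,"roll":0.3,"gripper":72},{"dx":-0.02,"dy":0.35,"dz":0.01,"roll":0.4,"gripper":72},{"dx":-0.02,"dy":0.41,"dz":0.01,"roll":0.47,"gripper":72},{"dx":-0.01,"dy":0.47,"dz":0.0,"roll":0.47,"gripper":72},{"dx":-0.004,"dy":0.494,"dz":-0.03,"roll":0.47,"gripper":72},{"dx":-0.004,"dy":0.494,"dz":-0.09,"roll":0.47,"gripper":72},{"dx":-0.004,"dy":0.494,"dz":-0.14,"roll":0.47,"gripper":72},{"dx":-0.004,"dy":0.494,"dz":-0.145,"roll":0.47,"gripper":72},{"dx":-0.004,"dy":0.494,"dz":-0.145,"roll":0.47,"gripper":72},{"dx":-0.004,"dy":0.494,"dz":-0.145,"roll":0.47,"gripper":72}]'

```text
t: 22.48
tool_pos: [496.7, 206.7, 65.8]
tool_rot: [0.001, 0.422, 0.907, 0.001]
force: [-0.1, -0.5, -0.5]
opening: 61.6
grasp_force: 0.0
```

```bash
python3 - <<'E'
from h import *
s=state(); print(s['t'],s['tool_pos'],s['opening'])
p=read_camera('wrist'); bench_ring(p,495.5,206.2); show('ring1',p)
E
```

```text
22.475 [496.71042471 206.72595344  65.81778608] 61.63871962261141
ring [495.4 206.2] [323.5 276.8] [100.9 103.3] [ 99.9 102.8]
ring1 []
```

Same fit quality as before, so I descend the same way.

>>> move_arm --newtons 80 --commands '[{"dx":0,"dy":0,"dz":-0.03,"roll":0,"gripper":72},{"dx":0,"dy":0,"dz":-0.045,"roll":0,"gripper":72},{"dx":0,"dy":0,"dz":-0.045,"roll":0,"gripper":72},{"dx":0,"dy":0,"dz":-0.045,"roll":0,"gripper":72},{"dx":0,"dy":0,"dz":-0.045,"roll":0,"gripper":40},{"dx":0,"dy":0,"dz":-0.045,"roll":0,"gripper":40},{"dx":0,"dy":0,"dz":-0.045,"roll":0,"gripper":40},{"dx":0,"dy":0,"dz":-0.045,"roll":0,"gripper":40},{"dx":0,"dy":0,"dz":-0.045,"roll":0,"gripper":40}]'

```text
t: 23.7
tool_pos: [496.0, 206.4, 20.5]
tool_rot: [0.001, 0.422, 0.907, 0.0]
force: [-1.9, -2.4, 12.6]
opening: 42.0
grasp_force: 79.3
```

>>> move_arm --commands '[{"dx":0,"dy":0,"dz":0.05,"roll":0,"gripper":40},{"dx":0,"dy":0,"dz":0.11,"roll":0,"gripper":40},{"dx":-0.01,"dy":-0.02,"dz":0.17,"roll":0,"gripper":40},{"dx":-0.026,"dy":-0.07,"dz":0.19,"roll":-0.1,"gripper":40},{"dx":-0.026,"dy":-0.13,"dz":0.19,"roll":-0.2,"gripper":40},{"dx":-0.026,"dy":-0.19,"dz":0.19,"roll":-0.3,"gripper":40},{"dx":-0.026,"dy":-0.25,"dz":0.19,"roll":-0.4,"gripper":40},{"dx":-0.026,"dy":-0.31,"dz":0.19,"roll":-0.47,"gripper":40},{"dx":-0.026,"dy":-0.365,"dz":0.19,"roll":-0.47,"gripper":40},{"dx":-0.026,"dy":-0.365,"dz":0.15,"roll":-0.47,"gripper":40},{"dx":-0.026,"dy":-0.365,"dz":0.135,"roll":-0.47,"gripper":40},{"dx":-0.026,"dy":-0.365,"dz":0.135,"roll":-0.47,"gripper":40},{"dx":-0.026,"dy":-0.365,"dz":0.135,"roll":-0.47,"gripper":40}]'

```text
t: 25.32
tool_pos: [470.3, -158.1, 154.9]
tool_rot: [0.001, 0.621, 0.784, 0.0]
force: [-0.3, -1.0, -1.3]
opening: 42.3
grasp_force: 82.0
```

```bash
python3 - <<'E'
from h import *
s=state(); print(s['t'],s['tool_pos'],s['opening'],s['force'])
p=read_camera('wrist'); hsv=cv2.cvtColor(p['image'],cv2.COLOR_BGR2HSV)
# rows of brightness down the hole's middle column, and across nose row
g=p['image'][...,1]; print('col325 rows 255-395',g[255:395:2,325].tolist()); 
for r in(302,306,320): print(r,g[r,284:370:2].tolist())
E
```

```text
25.325 [ 470.27844699 -158.10463043  154.8859456 ] 42.25226356182949 [-0.32011257 -0.98704003 -1.31254247]
col325 rows 255-395 [143, 136, 152, 111, 114, 116, 117, 128, 177, 179, 174, 172, 171, 169, 167, 166, 164, 163, 162, 160, 174, 214, 210, 185, 114, 112, 219, 221, 221, 221, 221, 221, 221, 221, 221, 221, 221, 221, 221, 222, 222, 210, 116, 138, 143, 141, 138, 106, 109, 110, 110, 110, 110, 112, 119, 149, 215, 216, 215, 215, 214, 214, 214, 214, 214, 213, 215, 227, 226, 225]
302 [139, 140, 142, 142, 142, 140, 139, 138, 138, 150, 220, 222, 224, 223, 163, 113, 114, 116, 122, 127, 127, 122, 116, 113, 113, 124, 220, 182, 182, 155, 216, 216, 184, 161, 163, 164, 162, 163, 165, 168, 169, 168, 166]
306 [138, 139, 140, 142, 142, 139, 129, 202, 226, 225, 223, 222, 223, 223, 222, 219, 222, 221, 206, 155, 151, 186, 222, 224, 224, 225, 224, 223, 222, 222, 224, 223, 224, 224, 137, 159, 161, 162, 163, 165, 168, 170, 167]
320 [136, 136, 106, 133, 137, 137, 134, 210, 225, 224, 222, 221, 222, 223, 221, 219, 222, 220, 220, 220, 221, 221, 222, 223, 224, 225, 224, 223, 222, 222, 224, 223, 223, 223, 134, 138, 140, 139, 103, 132, 136, 138, 141]
```

The hole and nose line up as they did for the second ring, so I press.

>>> move_arm --commands '[{"dx":0,"dy":0,"dz":-0.015,"roll":0,"gripper":40},{"dx":0,"dy":0,"dz":-0.026,"roll":0,"gripper":40},{"dx":0,"dy":0,"dz":-0.031,"roll":0,"gripper":40},{"dx":0,"dy":0,"dz":-0.035,"roll":0,"gripper":40},{"dx":0,"dy":0,"dz":-0.038,"roll":0,"gripper":40},{"dx":0,"dy":0,"dz":-0.041,"roll":0,"gripper":40},{"dx":0,"dy":0,"dz":-0.041,"roll":0,"gripper":40}]'

```text
t: 26.25
tool_pos: [470.0, -159.1, 113.1]
tool_rot: [0.001, 0.621, 0.784, 0.0]
force: [0.7, -0.1, 2.8]
opening: 41.7
grasp_force: 82.6
```

>>> move_arm --commands '[{"dx":0,"dy":0,"dz":-0.002,"roll":0,"gripper":40},{"dx":0,"dy":0,"dz":-0.003,"roll":0,"gripper":40},{"dx":0,"dy":0,"dz":-0.004,"roll":0,"gripper":40}]'

```text
t: 26.62
tool_pos: [469.2, -159.0, 108.6]
tool_rot: [-0.0, 0.621, 0.784, -0.0]
force: [-0.1, -0.3, 1.7]
opening: 41.9
grasp_force: 82.4
```

Force dropped while going down, so it snapped in. I seat it, back off and release.

>>> move_arm --commands '[{"dx":0,"dy":0,"dz":-0.002,"roll":0,"gripper":40},{"dx":0,"dy":0,"dz":-0.004,"roll":0,"gripper":40},{"dx":0,"dy":0,"dz":-0.004,"roll":0,"gripper":40}]'

```text
t: 27.0
tool_pos: [469.2, -159.0, 104.6]
tool_rot: [-0.0, 0.621, 0.784, -0.0]
force: [-1.5, 0.1, 3.8]
opening: 41.8
grasp_force: 82.6
```

>>> move_arm --commands '[{"dx":0,"dy":0,"dz":0.003,"roll":0,"gripper":40},{"dx":0,"dy":0,"dz":0.006,"roll":0,"gripper":40},{"dx":0,"dy":0,"dz":0.006,"roll":0,"gripper":70},{"dx":0,"dy":0,"dz":0.006,"roll":0,"gripper":70},{"dx":0,"dy":0,"dz":0.006,"roll":0,"gripper":70},{"dx":0,"dy":0,"dz":0.04,"roll":0,"gripper":70},{"dx":0.01,"dy":-0.04,"dz":0.09,"roll":0,"gripper":70},{"dx":0.02,"dy":-0.09,"dz":0.106,"roll":0,"gripper":70},{"dx":0.03,"dy":-0.129,"dz":0.106,"roll":0,"gripper":70},{"dx":0.03,"dy":-0.129,"dz":0.106,"roll":0,"gripper":70},{"dx":0.03,"dy":-0.129,"dz":0.106,"roll":0,"gripper":70},{"dx":0.03,"dy":-0.129,"dz":0.106,"roll":0,"gripper":70}]'

```text
t: 28.5
tool_pos: [499.3, -286.3, 210.6]
tool_rot: [-0.0, 0.62, 0.784, 0.0]
force: [0.3, 0.2, 0.1]
opening: 59.5
grasp_force: 0.0
```

```bash
python3 - <<'E'
from h import *
s=state(); print(s['t'],s['tool_pos'],s['opening'],s['force'])
p=read_camera('wrist'); q=read_camera('scene'); r=read_camera('top')
yaw=.23; o=np.array([485.2,-224.5]); ex=np.array([np.cos(yaw),np.sin(yaw)]); c=np.append(o-102*ex,52); c0=pix(p,c)
print(c0,[(a,(needle(p,c,yaw,a)-c0).round(1)) for a in(.2,.4,.5,.6,.7,.8)])
# needle pixels: dark & neutral inside the dial
im=p['image']; m=(im.max(2)<70).astype('uint8'); m[:, :140]=0; m[:,205:]=0; m[:45]=0; m[205:]=0
n,lab,st,ce=cv2.connectedComponentsWithStats(m)
for i in range(1,n):
    if st[i,4]>30: P=np.argwhere(lab==i)[:,::-1]; t=P[P[:,1].argmin()]; print(st[i],ce[i].round(1),'tip',t)
# green patch
hsv=cv2.cvtColor(im,cv2.COLOR_BGR2HSV); g=((hsv[...,1]>120)&(abs(hsv[...,0].astype(int)-68)<15)).astype('uint8'); g[:,:160]=0;g[:,205:]=0;g[120:]=0;P=np.argwhere(g)[:,::-1]; print('green',P.min(0),P.max(0),P.mean(0))
for nme,x in(('scene',q),('top',r)): print(nme); show('ring1',x,8)
E
```

```text
28.5 [ 499.33086291 -286.3429151   210.62638369] 59.49686782207154 [0.2852316  0.1657643  0.11827368]
[170.47437372 126.99967917] [(0.2, array([ -0.1, -62.5])), (0.4, array([  5.8, -59.5])), (0.5, array([  8.8, -56.9])), (0.6, array([ 11.7, -53.8])), (0.7, array([ 14.5, -50. ])), (0.8, array([ 17.1, -45.6]))]
[179  45  20   9  49] [188.3  47.9] tip [179  45]
[163  71  19  63 247] [171.1 112.3] tip [180  71]
green [181  68] [189  88] [184.66071429  77.92857143]
scene
ring1 [([498.0, -290.2, 95.5], 0.76), ([475.8, 138.6, 4.7], 0.65), ([372.6, 225.5, 1.6], 0.59), ([362.1, 108.7, 2.6], 0.57), ([483.2, -225.5, 89.8], 0.56), ([374.4, 297.3, -0.1], 0.56), ([468.9, -158.7, 94.3], 0.44)]
top
ring1 [([468.8, -158.9, 91.6], 0.78), ([487.8, -222.6, 97.3], 0.73), ([375.5, 297.9, 5.4], 0.72), ([477.5, 138.2, 3.7], 0.7), ([371.1, 218.1, -4.6], 0.68), ([499.5, -288.4, 96.5], 0.63), ([362.9, 112.1, 1.7], 0.48)]
```

Needle tip at (180,71) is about 0.6 rad, in the green. The seating height (ring bottom 87.6 mm against tray 87.7 mm) confirms the third ring is home, and the fourth is still in the tray.

```bash
python3 -c "
from bench import *
print(close_job())"
```

```text
the job is handed in; nothing more can be done
None
```

I handed the job in at about 29 s: three rings are home on pegs 1, 2 and 3, the needle reads about 0.6 rad (in the green), and the fourth ring still lies in the blue tray; I confirmed the third ring by force, height and detections, as my picture views were used up.

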